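# Index the blank by four clicks and clamp the head

## Robot

A 7-joint arm with a two-finger parallel gripper is mounted at the origin on the work surface. World frame = base frame: x ahead of the robot, y to its left, z up, the work surface at z = 0. Lengths are in m, angles in degrees, forces in N, time in s.
With the tool pointing down it reaches from about 0.425 to 0.875 m from the base axis. Payload 4.7 kg.
Tool frame: the origin (TCP) lies where the fingers leave the gripper's body, on its centre line; the fingertips stand 70 mm ahead of it and the grasp point (between the pads) lies 51 mm ahead of it (env.tip_reach is the distance from the TCP to the fingertips, in m); z points along the fingers, x is the direction in which the jaws open and shut, and the axes are right-handed (so a half turn about z gives the same grasp; the last joint's range is limited). The gripper opens to 87 mm and grips with 3 to 60 N. Pads are 19 mm wide; open, the fingers measure 117 mm over their backs; the gripper's body (75 mm by 190 mm) begins 51 mm behind the grasp point.
Start: joints at [77.584, 18.392, -4.016, 83.108, 1.295, 78.541, -3.26], TCP at [0.149, -0.633, 0.292] pointing down, gripper open.
Joint ranges: [-163.93, 163.93], [-17.29, 119.83], [-79.2, 71.16], [3.27, 140.29], [-89.18, 269.18], [5.43, 117.66], [-154.24, 154.24]. Speed limits (degrees/s): [147.25, 147.25, 180, 180, 180, 180, 180].

## Interface

Orientations are given as [roll, pitch, yaw] about the fixed x, y, z axes, in that order (R = Rz(yaw) Ry(pitch) Rx(roll)).
In Python, from cell import env, optics, order gives the robot as it stands.
- The arm moves only by the shell command python3 -m creep 'ROWS' [FORCE]. ROWS is JSON, a list of rows, each a list of 7 numbers: the shift along the tool's x, y, z in cm, then the turn, a rotation vector about the tool's x, y, z in rad, then the opening, from 0 (shut) to 1 (fully open). A call has 1 to 20 rows; each row shifts and turns the pose as measured when the row begins, along the tool's axes as they then stand; what a row does not reach is not made up. A row lasts 1/10 s, in which the tool goes at most 50 mm and 8.59 degrees, less where a joint would pass 70% of its speed; a pose out of reach is approached as far as the arm can. A call with a gripper value outside its range is refused whole. The fingers move at their own pace and stop on an object; FORCE is the grip in N (left out, the last holds). Time passes only in rows, so rows that do not move let the fingers close. It gives the time, the measured TCP pose, the force and the opening at its end, in the units of the state.
- env.get_obs(): the state, without advancing time (a new reading comes with each control period).
- optics.read_camera(name): name is "side" or "top"; returns a dict with "frame" (400x640x3 uint8, blue, green, red), "z_map" (400x640 float32, m along the optical axis (not along the pixel's ray), 0 where there is no reading), "fx", "fy", "cx", "cy" (pixels), "R" (3x3) and "t" (3): a world point X has camera coordinates R X + t. Camera axes: x right, y down, z forward; pixel columns grow to the right and rows downward; lengths in m; the calibration is good to about 2 mm. A picture is of the moment at which its call begins.
- order.sign_off(): hands the job in, once; it reports no verdict.
The state is a dict: "time_s": time; "qpos": joint angles; "joint_velocities": joint speeds; "effort": joint torques, N m; "tool_pos": TCP position; "tool_rot": TCP orientation; "force": force on the tool from outside, world axes, zero at the start; "wrist_torque": the same for the moment, N m; "grip_width": finger opening in m.
Only numpy, scipy, OpenCV 4.12 (cv2) and the standard library are available. Lean on these libraries where they do the work, as an engineer would, in place of code of your own. Each camera call takes 0.05 s, during which the arm holds its last target. There are 200 camera calls.

## Task

Use a fingertip to push the finger peg of the indexing head's dial round clockwise (seen from above) by exactly four clicks, never a click backwards and never past the fourth, so that it rests in that click stop. Then push the clamp lever with a fingertip, away from the dial, all the way to its stop to lock the head, and come clear. Nothing is to be picked up: leave the loose tools and parts lying about where they are.

Things in the scene. Friction and masses are not known exactly. Their poses are not given: they have to be found in the camera images.
- head: indexing head, a fixed grey-painted casting 170 x 290 mm (x by y) with a flat top 50 mm above the tray, on a flange 190 x 240 mm, 14 mm thick; origin at the centre of its underside, x points from its front (robot side) to its back, y to its left, z up. The dial stands on its left half, axis at (0, +70) mm; the clamp lever on its right half, pivot at (+30, -85) mm.
- dial_centre (a point): centre of the click-stop dial on its turning axis, at the height of the dial's flat top face (80 mm above the tray). The steel dial is 122 mm across with 24 tick marks; in its middle stands a black collet, 36 mm across and 18 mm tall, with a brass blank 22 mm across in it, top 126 mm above the tray. The axis is vertical.
- peg (a point): centre of the top of the dial's only finger peg: an upright steel pin, 12 mm across, rising 35 mm from the dial's top face (so from 80 to 115 mm above the tray), 48 mm from the dial's axis. It goes round with the dial and starts at any angle round the axis.
- dial (a joint): turn of the dial in rad, 0 at the start and growing clockwise seen from above. It has 24 click stops a turn: one click is 0.2618 rad (15 degrees), and 0 is a stop. It springs to the nearest stop when let go; getting over the hump half-way between two stops takes about 3 to 5 N at the peg, then it snaps forward by itself. It turns without end, both ways.
- lever (a joint): swing of the clamp lever in rad: 0 points to the front of the head (its -x), unlocked; it grows counter-clockwise seen from above, towards the right (-y) end of the head, to its hard stop at 1.3, locked. It starts between 0 and 0.25. It stays where it is left; moving it takes about 2 N at mid-arm.
- lever_pivot (a point): on the vertical pivot axis of the clamp lever, at the height of the arm's centreline (75 mm above the tray, 25 mm above the casting's flat top); the hub is 24 mm across up to 88 mm above the tray, on a boss 30 mm across that ends 66 mm above the tray
- lever_ball (a point): centre of the black ball, 22 mm across, at the lever's end, 80 mm from the pivot axis and 75 mm above the tray; the lever's brass arm is a level round bar 12 mm thick from the pivot to the ball
- collet: steel spring collet, 32 mm across, 44 mm tall, standing upright on the indexing head's casting behind the gap between dial and lever; origin at the centre of its underside. To be left alone.
- toolpost: black steel tool-post block, 60 x 60 mm, 80 mm tall with four screws on top, loose on the tray beside the left end of the indexing head; origin at the centre of its underside. To be left alone.
- chuck: steel drill chuck, 50 mm across, 68 mm tall, standing loose on the tray; origin at the centre of its underside. To be left alone.
- offcut: round brass offcut, 28 mm across, 50 mm tall, standing loose on the tray off the right end of the indexing head; origin at the centre of its underside. To be left alone.
- oil: grey oil bottle, 56 mm across, 130 mm tall, standing loose on the tray; origin at the centre of its underside. To be left alone.
- spanner: steel spanner 170 mm long, lying loose on the tray; origin at the middle of its length, underneath. To be left alone.
- partsbox: open grey plastic parts box, 130 x 180 mm, 50 mm tall, loose on the tray; origin at the centre of its underside. To be left alone.

How it is judged:
By the outcome, as a careful person would: the job done as asked, in the order asked, and still so for the second after the job is handed in, with the robot touching nothing.
It also fails if it takes over 54 s, if anything falls off the work surface, if the arm or the gripper's body presses on something with over 40 N, if the wrist force passes 120 N, or if a joint passes its speed limit or range.

## Working session

There is one attempt and no reset: what is moved stays moved. The work goes in short steps, Python scripts to look and compute and a shell command to move; the robot and the scene stay as the last step left them, time stands still between calls to the robot, and variables do not carry over. Pictures are saved under pics/ and viewed, on a budget of 10 in all, crops included, one or two more only if the job needs it, and the job is handed in when it is done.

```bash
mkdir -p pics; ls; cat > h.py <<'E'
import numpy as np, cv2
from cell import env, optics, order
def cam(n):
    c=optics.read_camera(n); return c
def cloud(c):
    v,u=np.mgrid[0:400,0:640]; z=c["z_map"]
    P=np.stack([(u-c["cx"])/c["fx"]*z,(v-c["cy"])/c["fy"]*z,z],-1)
    return (P-np.array(c["t"]))@np.array(c["R"])   # R^T (P-t)
def ray(c,u,v,h):
    R=np.array(c["R"]);o=-R.T@np.array(c["t"]);d=R.T@np.array([(u-c["cx"])/c["fx"],(v-c["cy"])/c["fy"],1])
    return o+d*(h-o[2])/d[2]
def pix(c,X):
    p=np.array(c["R"])@np.array(X)+np.array(c["t"]); return c["fx"]*p[0]/p[2]+c["cx"],c["fy"]*p[1]/p[2]+c["cy"]
E
python3 - <<'E'
from h import *
import pickle
s=env.get_obs();print(s)
for n in("top","side"):
    c=cam(n);pickle.dump(c,open(n+".pkl","wb"));cv2.imwrite(f"pics/{n}0.png",c["frame"]);print(n,c["fx"],-np.array(c["R"]).T@np.array(c["t"]),np.array(c["R"])[2])
E
```

```text
pics
{'time_s': 0.0, 'qpos': array([77.58374004, 18.43971386, -4.01487674, 83.17681559,  1.29648559,
       78.54294974, -3.2607429 ]), 'joint_velocities': array([ 0.01524529, -0.0267938 ,  0.03074938,  0.00959939,  0.09892076,
        0.07454833, -0.11013545]), 'effort': array([ 3.74094925e-04, -4.91282523e+01, -4.03197370e-01, -3.12528276e+01,
       -6.37278683e-02,  4.34586941e-02,  1.87533419e-04]), 'tool_pos': array([ 0.14853475, -0.63234416,  0.29113715]), 'tool_rot': array([ 1.79992361e+02,  1.14149037e-01, -7.67750233e+01]), 'force': array([-0.40508371,  0.53776376,  0.70373662]), 'wrist_torque': array([-0.045925  , -0.02077828, -0.0511954 ]), 'grip_width': 0.08674476203351811}
top 500.40774583940566 [ 0.25597548 -0.09191713  1.68863478] [ 1.38699521e-01  6.07665814e-04 -9.90334324e-01]
side 503.2024471476702 [-0.19805207  0.88249113  0.87146531] [ 0.46815334 -0.69153776 -0.55009815]
```

View pics/top0.png

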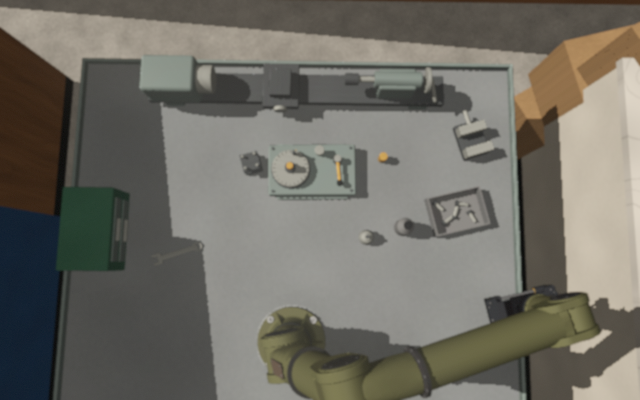

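View pics/side0.png

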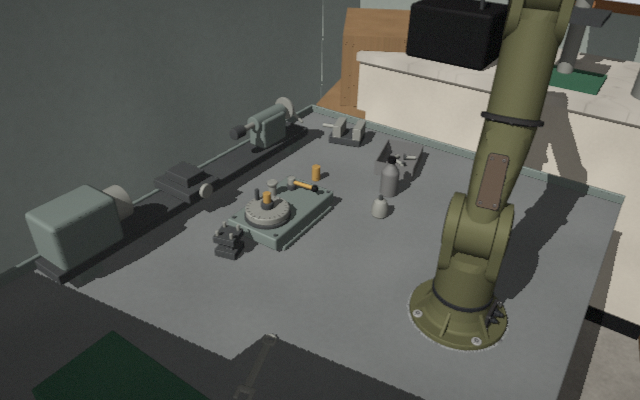

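The top view shows the head at about (313,171), dial (291,168), lever (340,170), toolpost (251,163) and offcut (383,157). In the side view the dial is at (267,210). I'll zoom both.

```bash
python3 - <<'E'
from h import *
import pickle
t=pickle.load(open("top.pkl","rb"));s=pickle.load(open("side.pkl","rb"))
a=cv2.resize(t["frame"][130:210,235:400],None,fx=4.8,fy=4.8,interpolation=cv2.INTER_CUBIC)[:,:790]
b=cv2.resize(s["frame"][170:265,205:340],None,fx=5.8,fy=5.8,interpolation=cv2.INTER_CUBIC)[:,:790]
cv2.imwrite("pics/a.png",a);cv2.imwrite("pics/b.png",b)
for n,c in(("top",t),("side",s)):
    P=cloud(c); z=c["z_map"]>0
    x,y,h=P[...,0],P[...,1],P[...,2]
    reg=z&(x>.4)&(x<.9)&(y>-.4)&(y<.35)
    m=reg&(h>.043)&(h<.056)
    k,lab,st,ce=cv2.connectedComponentsWithStats(m.astype(np.uint8))
    for i in range(1,k):
        if st[i,4]>200:
            q=P[lab==i];r=cv2.minAreaRect((q[:,:2]*1000).astype(np.float32));print(n,"plate",st[i],r,q[:,2].mean())
    m=reg&(h>.06)
    k,lab,st,ce=cv2.connectedComponentsWithStats(m.astype(np.uint8))
    for i in range(1,k):
        if st[i,4]>8: print(n,"tall",ce[i].round(1),st[i,4],P[lab==i].mean(0).round(3),P[lab==i].max(0).round(3),P[lab==i].min(0).round(3))
    q=P[reg&(h>.092)&(h<.135)]
    print(np.c_[q,np.argwhere(reg&(h>.092)&(h<.135))[:,::-1]].round(3)[:60].tolist() if n=="top" else len(q))
E
```

```text
top plate [ 269  144   87   51 2668] ((563.4337158203125, -59.50590515136719), (170.862548828125, 288.4850769042969), 1.2019771337509155) 0.04933291216762793
top tall [204.7  80.3] 1586 [0.831 0.288 0.14 ] [0.899 0.35  0.198] [0.778 0.161 0.06 ]
top tall [331.7  85.8] 4014 [ 0.829 -0.118  0.111] [0.9   0.171 0.183] [ 0.752 -0.4    0.06 ]
top tall [251.1  97.2] 26 [0.803 0.15  0.063] [0.817 0.164 0.067] [0.789 0.136 0.06 ]
top tall [215.8  97.6] 16 [0.8   0.268 0.063] [0.813 0.275 0.065] [0.791 0.258 0.06 ]
top tall [353.2  98.9] 30 [ 0.802 -0.195  0.063] [ 0.816 -0.18   0.069] [ 0.791 -0.207  0.06 ]
top tall [345.1 100. ] 13 [ 0.797 -0.167  0.064] [ 0.805 -0.16   0.071] [ 0.791 -0.174  0.06 ]
top tall [319.4 149.4] 79 [ 0.62  -0.083  0.091] [ 0.636 -0.069  0.1  ] [ 0.607 -0.098  0.062]
top tall [290.5 167.9] 1118 [0.559 0.01  0.081] [0.623 0.073 0.133] [ 0.499 -0.053  0.06 ]
top tall [250.2 160.7] 265 [0.584 0.145 0.066] [0.62  0.18  0.089] [0.55  0.111 0.06 ]
top tall [338.4 168.3] 160 [ 0.56  -0.146  0.08 ] [ 0.606 -0.129  0.094] [ 0.505 -0.162  0.062]
[[0.897, 0.316, 0.131, 198.0,
[... 2260 characters left out ...]
444282992765674
side plate [ 227  176  106   67 1917] ((561.1506958007812, -54.44374084472656), (172.5883026123047, 291.7969055175781), 1.1344767808914185) 0.05025578835778399
side plate [113 202  76  47 325] ((791.455322265625, 222.2998046875), (254.66299438476562, 12.025988578796387), 89.49698638916016) 0.04968633238086427
side tall [190.5 174.7] 6012 [0.819 0.023 0.108] [0.9   0.35  0.195] [ 0.749 -0.399  0.06 ]
side tall [299.2 183.8] 206 [ 0.562 -0.139  0.078] [ 0.609 -0.125  0.091] [ 0.503 -0.156  0.061]
side tall [266.8 207.2] 1330 [0.558 0.016 0.083] [0.636 0.078 0.129] [ 0.496 -0.096  0.06 ]
side tall [227.3 232.5] 386 [0.581 0.15  0.067] [0.617 0.184 0.084] [0.545 0.113 0.06 ]
1758
```

View pics/a.png

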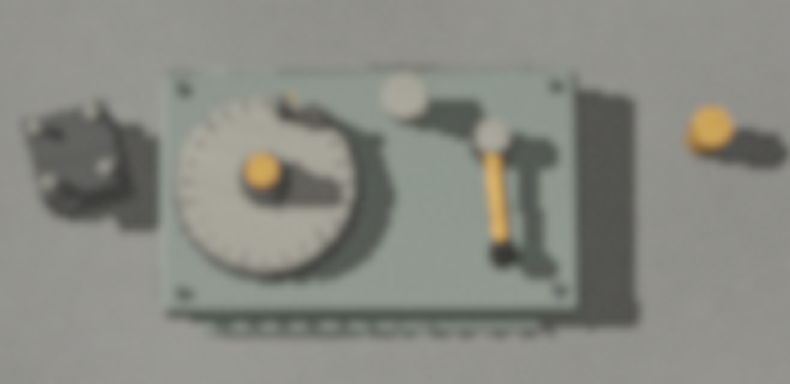

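View pics/b.png

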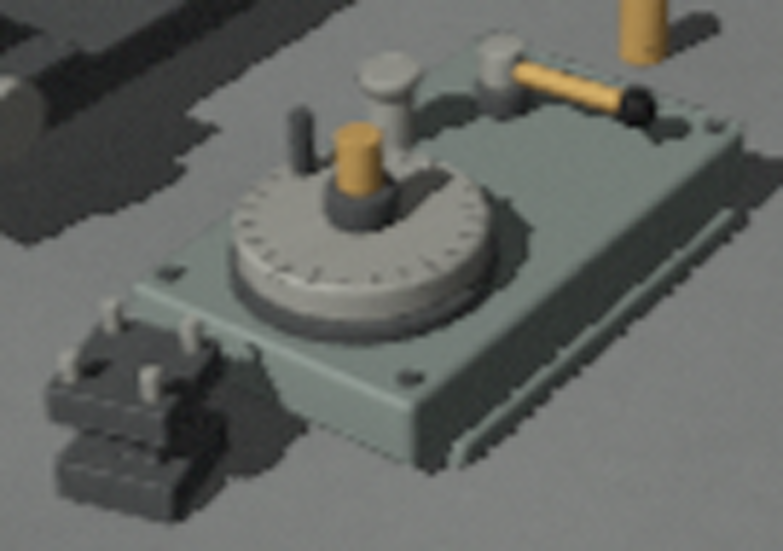

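The zoomed views show the peg behind and slightly right of the dial axis. Its top is at about (295,151) in the top view and (257,189) in the side view. The lever points to the front. Next I measure these precisely.

```bash
cat >> h.py <<'E'
def tri(c1,p1,c2,p2):
    A=[];b=[]
    for c,p in((c1,p1),(c2,p2)):
        R=np.array(c["R"]);o=-R.T@np.array(c["t"]);d=R.T@np.array([(p[0]-c["cx"])/c["fx"],(p[1]-c["cy"])/c["fy"],1]);d/=np.linalg.norm(d)
        M=np.eye(3)-np.outer(d,d);A.append(M);b.append(M@o)
    A=np.vstack(A);b=np.hstack(b);X=np.linalg.lstsq(A,b,rcond=None)[0];return X,np.linalg.norm(A@X-b)
def measure(t,s):
    for n,c in(("top",t),("side",s)):
        P=cloud(c);x,y,h=P[...,0],P[...,1],P[...,2]
        near=(c["z_map"]>0)&(np.hypot(x-.56,y-.012)<.068)
        q=P[near&(abs(h-.08)<.004)]
        (a,b),r=cv2.minEnclosingCircle((q[:,:2]*1000).astype(np.float32));print(n,"dial circle",round(a,1),round(b,1),round(r,1))
        f=c["frame"].astype(int);B,G,R=f[...,0],f[...,1],f[...,2]
        br=(R-B>50)&near&(h>.1)
        print(n,"brass",br.sum(),np.argwhere(br&(h>.12)).mean(0)[::-1],P[br&(h>.12)].mean(0).round(4))
        d=np.hypot(x-.56,y-.012)
        m=near&(h>.088)&(d>.03)&(d<.064)
        print(n,"peg",m.sum(),P[m].mean(0).round(4),np.argwhere(m)[:,::-1].tolist()[:6],P[m][:6].round(3).tolist())
        lv=(R-B>50)&(c["z_map"]>0)&(abs(x-.55)<.07)&(abs(y+.145)<.05)&(h>.06)
        q=P[lv]; vx=cv2.fitLine((q[:,:2]).astype(np.float32),cv2.DIST_HUBER,0,.01,.01).ravel()
        print(n,"arm",lv.sum(),vx.round(4),q.mean(0).round(4),"x",q[:,0].min().round(4),q[:,0].max().round(4))
        bk=(f.max(2)<60)&(c["z_map"]>0)&(abs(x-.51)<.03)&(abs(y+.15)<.06)&(h>.06)
        print(n,"ball",bk.sum(),P[bk].mean(0).round(4), np.argwhere(bk).mean(0)[::-1] if bk.any() else 0)
E
python3 - <<'E'
from h import *
import pickle
t=pickle.load(open("top.pkl","rb"));s=pickle.load(open("side.pkl","rb"))
measure(t,s)
for p in((294.8,151.5),(295.5,151)):
  print("peg tri",tri(t,p,s,(256.9,189.5)),"top ray",ray(t,*p,.115),"side ray",ray(s,256.9,189.5,.115))
bt=(235+262/4.8,130+170/4.8);bs=(205+359/5.8,170+131/5.8)
print("brass",tri(t,bt,s,bs),ray(t,*bt,.126),ray(s,*bs,.126))
bt=(235+504/4.8,130+252/4.8);bs=(205+637/5.8,170+106/5.8)
print("ball",tri(t,bt,s,bs),ray(t,*bt,.075),ray(s,*bs,.075))
bt=(235+490/4.8,130+136/4.8);bs=(205+503/5.8,170+44/5.8)
print("hub",tri(t,bt,s,bs),ray(t,*bt,.088),ray(s,*bs,.088))
E
```

```text
top dial circle 563.6 11.2 61.9
top brass 42 [289.5483871 164.5483871] [0.5616 0.0106 0.1254]
top peg 21 [ 5.918e-01 -5.000e-04  1.040e-01] [[293, 150], [294, 150], [295, 150], [292, 151], [293, 151], [294, 151]] [[0.611, 0.001, 0.117], [0.611, -0.002, 0.114], [0.61, -0.005, 0.119], [0.608, 0.004, 0.115], [0.609, 0.001, 0.112], [0.607, -0.002, 0.118]]
top arm 55 [ 0.9935  0.114   0.5531 -0.1462] [ 0.5531 -0.1462  0.079 ] x 0.5217 0.5847
top ball 3 [ 0.5114 -0.1527  0.0886] [340.33333333 182.66666667]
side dial circle 560.0 11.2 64.4
side brass 81 [266.26829268 193.7804878 ] [0.5585 0.0149 0.125 ]
side peg 44 [0.6059 0.0026 0.1044] [[255, 188], [256, 188], [257, 188], [254, 189], [255, 189], [256, 189]] [[0.612, -0.0, 0.116], [0.609, -0.001, 0.117], [0.608, -0.004, 0.115], [0.612, 0.004, 0.115], [0.609, 0.004, 0.116], [0.604, 0.005, 0.119]]
side arm 74 [ 0.9962  0.0874  0.5596 -0.1412] [ 0.5516 -0.1418  0.0787] x 0.5187 0.5842
side ball 33 [ 0.511  -0.1442  0.0789] [314.12121212 188.3030303 ]
peg tri (array([ 0.60808018, -0.00400005,  0.1101657 ]), np.float64(0.0008737222288495738)) top ray [ 0.60647648 -0.00461721  0.115     ] side ray [0.60359282 0.00181856 0.115     ]
peg tri (array([ 0.61012228, -0.00615438,  0.10829875]), np.float64(0.0007861792930166215)) top ray [ 0.60814827 -0.00683053  0.115     ] side ray [0.60359282 0.00181856 0.115     ]
brass (array([0.55906652, 0.01067483, 0.12630251]), np.float64(0.0007860197243131865)) [0.5586505  0.01038522 0.126     ] [0.55993735 0.01049739 0.126     ]
ball (array([ 0.51420165, -0.15226147,  0.07367793]), np.float64(0.00021642103408702748)) [ 0.5141244  -0.15213642  0.075     ] [ 0.512874   -0.15059946  0.075     ]
hub (array([ 0.59152519, -0.14153456,  0.08810479]), np.float64(0.00023363517296016637)) [ 0.59169098 -0.14145216  0.088     ] [ 0.59146597 -0.14172359  0.088     ]
```

```bash
cat >> h.py <<'E'
from scipy.spatial.transform import Rotation as Ro
C=np.array([.560,.0108]); PIV=np.array([.592,-.1418])
def to(x,y,z,yaw):
    s=env.get_obs();R=Ro.from_euler("xyz",s["tool_rot"],degrees=True)
    d=R.inv().apply(np.array([x,y,z])-s["tool_pos"])*100
    r=(R.inv()*Ro.from_euler("xyz",[180,0,yaw],degrees=True)).as_rotvec()
    print("target",np.round([x,y,z,yaw],3),"shift cm",d.round(2),"turn",r.round(3))
def dialpose(th,gap=0,rad=.048,half=.021):   # tool -x face on the peg whose angle is th (deg)
    a=np.radians(th);p=C+rad*np.array([np.cos(a),np.sin(a)])+(half+gap)*np.array([-np.sin(a),np.cos(a)])
    return p[0],p[1],th+90
def levpose(be,gap=0,rad=.055,half=.021):   # tool +x face on the arm pointing at be (deg)
    a=np.radians(be);p=PIV+rad*np.array([np.cos(a),np.sin(a)])-(half+gap)*np.array([-np.sin(a),np.cos(a)])
    return p[0],p[1],be+90-360
def st():
    s=env.get_obs();print("t",round(s["time_s"],2),s["tool_pos"].round(4),s["tool_rot"].round(1),"F",s["force"].round(1),"w",round(s["grip_width"],4),"q",s["qpos"].round(0))
E
python3 - <<'E'
from h import *
x,y,w=dialpose(-13,.015);to(x,y,.29,w)
E
```

```text
target [6.15e-01 3.50e-02 2.90e-01 7.70e+01] shift cm [-54.31 -60.66   0.21] turn [-2.000e-03  1.000e-03 -2.684e+00]
```

```bash
python3 -m creep '[[-3.2,-3.57,0,0,0,0,0],[-3.2,-3.57,0,0,0,0,0],[-3.2,-3.57,0,0,0,0,0],[-3.2,-3.57,0,0,0,0,0],[-3.2,-3.57,0,0,0,0,0],[-3.2,-3.57,0,0,0,0,0],[-3.2,-3.57,0,0,0,0,0],[-3.2,-3.57,0,0,0,0,0],[-3.2,-3.57,0,0,0,0,0],[-3.2,-3.57,0,0,0,0,0],[-3.2,-3.57,0,0,0,0,0],[-3.2,-3.57,0,0,0,0,0],[-3.2,-3.57,0,0,0,0,0],[-3.2,-3.57,0,0,0,0,0],[-3.2,-3.57,0,0,0,0,0],[-3.2,-3.57,0,0,0,0,0]]' 20
python3 -c "
from h import *
st();x,y,w=dialpose(-13,.015);to(x,y,.29,w)"
```

```text
time_s: 1.7
tool_pos: [0.5987, 0.012, 0.2834]
tool_rot: [179.5, 0.2, -77.9]
force: [0.5, -0.4, 0.8]
grip_width: 0.0005
t 1.7 [0.5987 0.012  0.2834] [179.5   0.2 -77.9] F [ 0.5 -0.4  0.8] w 0.0005 q [ 29.  17. -40.  90.  11.  78. -90.]
target [6.15e-01 3.50e-02 2.90e-01 7.70e+01] shift cm [-1.92 -2.06 -0.67] turn [-2.000e-03  1.200e-02 -2.704e+00]
```

```bash
python3 -m creep '[[0,0,0,0,0,-0.15,0],[0,0,0,0,0,-0.15,0],[0,0,0,0,0,-0.15,0],[0,0,0,0,0,-0.15,0],[0,0,0,0,0,-0.15,0],[0,0,0,0,0,-0.15,0],[0,0,0,0,0,-0.15,0],[0,0,0,0,0,-0.15,0],[0,0,0,0,0,-0.15,0],[0,0,0,0,0,-0.15,0],[0,0,0,0,0,-0.15,0],[0,0,0,0,0,-0.15,0],[0,0,0,0,0,-0.15,0],[0,0,0,0,0,-0.15,0],[0,0,0,0,0,-0.15,0],[0,0,0,0,0,-0.15,0],[0,0,0,0,0,-0.15,0],[0,0,0,0,0,-0.15,0]]'
python3 -c "
from h import *
st();x,y,w=dialpose(-13,.015);to(x,y,.172,w)"
```

```text
time_s: 3.5
tool_pos: [0.5965, 0.0229, 0.2734]
tool_rot: [-178.5, -0.2, 77.1]
force: [0.4, 0.7, -0.7]
grip_width: 0.0005
t 3.5 [0.5965 0.0229 0.2734] [-178.5   -0.2   77.1] F [ 0.4  0.7 -0.7] w 0.0005 q [ 46.  27. -67.  90.  24.  81.  55.]
target [6.15e-01 3.50e-02 1.72e-01 7.70e+01] shift cm [ 1.56  1.78 10.1 ] turn [-0.025 -0.003  0.002]
```

```bash
python3 -m creep '[[0.8,0.9,2,-0.012,0,0,0],[0.8,0.9,2,-0.012,0,0,0],[0,0,2,0,0,0,0],[0,0,2,0,0,0,0]]'
python3 -c "
from h import *
st();x,y,w=dialpose(-13,.015);to(x,y,.172,w)
for n in ('top','side'):
  c=cam(n)
  a=c['frame'][130:210,250:350] if n=='top' else c['frame'][150:250,205:330]
  globals()[n]=cv2.resize(a,(500,400) if n=='top' else (500,400),interpolation=cv2.INTER_CUBIC)
cv2.imwrite('pics/c.png',side)
"
```

```text
time_s: 3.9
tool_pos: [0.6189, 0.0344, 0.1917]
tool_rot: [179.9, -0.2, 77.2]
force: [-0.4, 0.5, -0.2]
grip_width: 0.0004
t 3.9 [0.6189 0.0344 0.1917] [179.9  -0.2  77.2] F [-0.4  0.5 -0.2] w 0.0004 q [ 41.  32. -63.  93.  29.  73.  51.]
target [6.15e-01 3.50e-02 1.72e-01 7.70e+01] shift cm [-0.03 -0.41  1.97] turn [ 0.002 -0.004  0.004]
```

View pics/c.png

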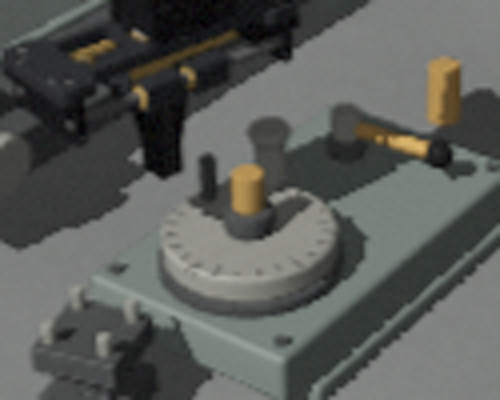

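The side crop shows the shut fingertips at (165,170), clear to the left of the peg at (208,160). I lower and approach.

```bash
python3 -m creep '[[0,-0.4,1,0,0,0,0],[0,0,1,0,0,0,0],[0,0,0,0,0,0,0]]'
python3 -c "
from h import *
st();x,y,w=dialpose(-13,.0);to(x,y,.172,w)"
for i in 1 2; do :; done
python3 -m creep '[[-0.4,0,0,0,0,0,0],[-0.4,0,0,0,0,0,0],[-0.2,0,0,0,0,0,0]]'; python3 -m creep '[[-0.2,0,0,0,0,0,0]]' | grep -E 'pos|force'; python3 -m creep '[[-0.2,0,0,0,0,0,0]]'| grep -E 'pos|force'
python3 -c "
from h import *
st();x,y,w=dialpose(-13,.0);to(x,y,.172,w)"
```

```text
time_s: 4.3
tool_pos: [0.6133, 0.0348, 0.1697]
tool_rot: [-179.9, -0.2, 77.2]
force: [0.2, -0.6, 0.6]
grip_width: 0.0005
t 4.3 [0.6133 0.0348 0.1697] [-179.9   -0.2   77.2] F [ 0.2 -0.6  0.6] w 0.0005 q [ 41.  33. -62.  95.  30.  71.  50.]
target [6.11e-01 2.00e-02 1.72e-01 7.70e+01] shift cm [-1.44  0.14 -0.23] turn [-0.002 -0.003  0.004]
time_s: 4.6
tool_pos: [0.6116, 0.0246, 0.1711]
tool_rot: [180.0, -0.2, 77.2]
force: [0.4, -0.2, 0.4]
grip_width: 0.0005
tool_pos: [0.6114, 0.0222, 0.1716]
force: [-0.1, 0.6, 0.4]
tool_pos: [0.6111, 0.0199, 0.1718]
force: [1.0, 0.0, 0.1]
t 4.8 [0.6111 0.0199 0.1718] [179.9  -0.2  77.2] F [1.  0.  0.1] w 0.0006 q [ 43.  32. -62.  96.  30.  71.  51.]
target [6.11e-01 2.00e-02 1.72e-01 7.70e+01] shift cm [ 0.07  0.02 -0.02] turn [ 0.002 -0.003  0.003]
```

```bash
for i in 1; do python3 -m creep '[[-0.15,0,0,0,0,0,0]]' | grep -E 'pos|force'; python3 -m creep '[[-0.15,0,0,0,0,0,0]]'| grep -E 'pos|force';python3 -m creep '[[-0.15,0,0,0,0,0,0]]'| grep -E 'pos|force'; done
```

```text
tool_pos: [0.6109, 0.0181, 0.1721]
force: [-0.5, 0.4, -0.3]
tool_pos: [0.6106, 0.0165, 0.1721]
force: [0.6, 0.5, 0.2]
tool_pos: [0.6102, 0.0149, 0.1722]
force: [0.2, -0.3, 0.4]
```

```bash
python3 -c "
from h import *
c=cam('side');t=cam('top')
a=cv2.resize(c['frame'][165:240,225:315],(480,400),interpolation=cv2.INTER_CUBIC)
b=cv2.resize(t['frame'][135:195,262:322],(400,400),interpolation=cv2.INTER_CUBIC)
cv2.imwrite('pics/d.png',np.hstack([a,b])[:,:800])
"
```

```text
(no output)
```

View pics/d.png

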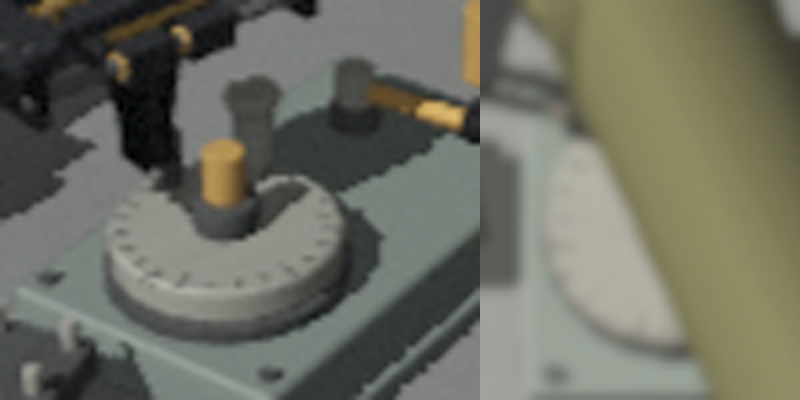

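The side crop shows the fingertip at (147,150), almost touching the peg at (170,160). The tip is narrower than I assumed. I continue in small steps.

```bash
g(){ grep -E 'pos|force' | tr '\n' ' '; echo; }; 
python3 -m creep '[[-0.1,0,0,0,0,0,0]]' | g; python3 -m creep '[[-0.1,0,0,0,0,0,0]]' | g; python3 -m creep '[[-0.1,0,0,0,0,0,0]]' | g;python3 -m creep '[[-0.1,0,0,0,0,0,0]]' | g
```

```text
tool_pos: [0.61, 0.0143, 0.1722] force: [0.4, 1.6, 0.0] 
tool_pos: [0.6099, 0.014, 0.1722] force: [-0.5, 2.1, -0.1] 
tool_pos: [0.6099, 0.0137, 0.1722] force: [1.6, 1.9, -0.9] 
tool_pos: [0.6098, 0.0134, 0.1723] force: [1.3, 2.2, -1.0]
```

Contact begins at TCP y ≈ 0.0147, so the effective offset is about 15 mm. From there the tool turns rigidly about the dial axis, 5° per row.

```bash
cat >> h.py <<'E'
def ang():  # dial turn (deg) matching the contact face now
    s=env.get_obs();p=s["tool_pos"][:2]-C;yaw=np.radians(s["tool_rot"][2])
    e=np.array([np.cos(yaw),np.sin(yaw)]);n=np.array([np.sin(yaw),-np.cos(yaw)])
    tang=p@e-.015; print("face turn",round(-13-(np.degrees(yaw)-90+np.degrees(np.arcsin(tang/.048))),1),"radial mm",round(p@n*1000,1),"F along push",round(s["force"][:2]@e,1),"t",s["time_s"],"z",s["tool_pos"][2].round(4))
E
A(){ python3 -c "
from h import *
ang()"; }
A; python3 -m creep '[[-0.42,0.11,0,0,0,0.087,0]]' >/dev/null; A; python3 -m creep '[[-0.42,0.11,0,0,0,0.087,0]]'>/dev/null; A
python3 -c "
from h import *
for k in (15,30,45,57): x,y,w=dialpose(-13-k,half=.015);to(x,y,.172,w)"
```

```text
face turn 1.5 radial mm 48.0 F along push 2.4 t 5.6 z 0.1723
face turn 4.3 radial mm 47.7 F along push 5.5 t 5.7 z 0.1723
face turn 7.6 radial mm 47.4 F along push 2.5 t 5.8 z 0.1723
target [6.09e-01 2.00e-03 1.72e-01 6.20e+01] shift cm [-0.63  0.18  0.02] turn [ 0.002 -0.014  0.09 ]
target [ 6.05e-01 -1.10e-02  1.72e-01  4.70e+01] shift cm [-1.94  0.29  0.01] turn [-0.    -0.015  0.352]
target [ 5.98e-01 -2.20e-02  1.72e-01  3.20e+01] shift cm [-3.23  0.05 -0.01] turn [-0.002 -0.015  0.614]
target [ 0.591 -0.029  0.172 20.   ] shift cm [-4.19 -0.37 -0.03] turn [-0.004 -0.014  0.823]
```

```bash
A(){ python3 -c "
from h import *
ang()"; }
for s in 1; do python3 -m creep '[[-0.42,0.11,0,0,0,0.07,0]]' >/dev/null; A; python3 -m creep '[[-0.42,0.11,0,0,0,0.07,0]]'>/dev/null; A; python3 -m creep '[[-0.42,0.11,0,0,0,0.087,0]]'>/dev/null; A;python3 -m creep '[[-0.42,0.11,0,0,0,0.087,0]]'>/dev/null; A; done
python3 -c "
from h import *
for k in (30,45,57): x,y,w=dialpose(-13-k,half=.015);to(x,y,.172,w)"
```

```text
face turn 12.6 radial mm 47.4 F along push -1.0 t 5.9 z 0.1723
face turn 17.5 radial mm 47.4 F along push 3.2 t 6.0 z 0.1723
face turn 21.1 radial mm 47.1 F along push 6.0 t 6.1 z 0.1724
face turn 25.8 radial mm 46.9 F along push -0.4 t 6.2 z 0.1724
target [ 6.05e-01 -1.10e-02  1.72e-01  4.70e+01] shift cm [-0.35  0.15  0.03] turn [-0.003 -0.018  0.027]
target [ 5.98e-01 -2.20e-02  1.72e-01  3.20e+01] shift cm [-1.65  0.34  0.01] turn [-0.005 -0.018  0.289]
target [ 0.591 -0.029  0.172 20.   ] shift cm [-2.7   0.25 -0.01] turn [-0.007 -0.017  0.498]
```

The force pattern shows two humps passed, near 7° and 22°. On to the third.

```bash
A(){ python3 -c "
from h import *
ang()"; }
python3 -m creep '[[-0.4,0.13,0,0,0,0.05,0]]' >/dev/null; A; python3 -m creep '[[-0.42,0.11,0,0,0,0.08,0]]'>/dev/null; A; python3 -m creep '[[-0.42,0.11,0,0,0,0.087,0]]'>/dev/null; A
python3 -c "
from h import *
for k in (40,45,57): x,y,w=dialpose(-13-k,half=.015);to(x,y,.172,w)"
```

```text
face turn 31.2 radial mm 47.6 F along push -0.2 t 6.3 z 0.1723
face turn 35.2 radial mm 47.5 F along push 5.7 t 6.4 z 0.1724
face turn 39.4 radial mm 47.3 F along push 1.7 t 6.5 z 0.1725
target [ 6.01e-01 -1.90e-02  1.72e-01  3.70e+01] shift cm [-0.05  0.03  0.05] turn [-0.006 -0.021 -0.024]
target [ 5.98e-01 -2.20e-02  1.72e-01  3.20e+01] shift cm [-0.47  0.15  0.04] turn [-0.007 -0.021  0.063]
target [ 0.591 -0.029  0.172 20.   ] shift cm [-1.51  0.29  0.02] turn [-0.009 -0.02   0.273]
```

```bash
A(){ python3 -c "
from h import *
ang()"; }
python3 -m creep '[[-0.25,0.08,0,0,0,0.04,0]]' >/dev/null; A; python3 -m creep '[[-0.25,0.08,0,0,0,0.04,0]]'>/dev/null; A; python3 -m creep '[[-0.3,0.08,0,0,0,0.06,0]]'>/dev/null; A; python3 -m creep '[[-0.3,0.08,0,0,0,0.06,0]]'>/dev/null; A
```

```text
face turn 43.1 radial mm 47.9 F along push -0.1 t 6.6 z 0.1725
face turn 46.5 radial mm 48.4 F along push 1.9 t 6.7 z 0.1724
face turn 49.3 radial mm 48.2 F along push 5.5 t 6.8 z 0.1726
face turn 51.8 radial mm 48.0 F along push 5.1 t 6.9 z 0.1726
```

```bash
A(){ python3 -c "
from h import *
ang()"; }
python3 -m creep '[[-0.25,0.06,0,0,0,0.05,0]]' >/dev/null; A; python3 -m creep '[[0,0,0,0,0,0,0]]'>/dev/null; A
```

```text
face turn 54.4 radial mm 48.0 F along push 1.3 t 7.0 z 0.1727
face turn 55.1 radial mm 48.5 F along push 0.3 t 7.1 z 0.1727
```

The fourth hump is passed and the finger is free. I back off, raise and check.

```bash
python3 -m creep '[[0.8,0,0,0,0,0,0],[0.8,0,0,0,0,0,0],[0,0,-4,0,0,0,0],[0,0,-4,0,0,0,0],[0,0,0,0,0,0,0]]'
python3 -c "
from h import *
st()
be=180+np.degrees(np.arctan2(.1522-.1418,.592-.514));print('beta',be)
x,y,w=levpose(be,.02);to(x,y,.25,w)
c=cam('side')
cv2.imwrite('pics/e.png',cv2.resize(c['frame'][165:240,225:335],(704,480),interpolation=cv2.INTER_CUBIC))
for k in (45,60,75):
  a=np.radians(-13-k);X=[*(C+.048*np.array([np.cos(a),np.sin(a)])),.115];u,v=pix(c,X);print(k,((u-225)*6.4,(v-165)*6.4))
P=cloud(c);d=np.hypot(P[...,0]-C[0],P[...,1]-C[1]);m=(d>.035)&(d<.06)&(P[...,2]>.09)&(P[...,2]<.12);q=P[m];print(len(q),q.mean(0),np.degrees(np.arctan2(q[:,1]-C[1],q[:,0]-C[0])).round(0))
"
```

```text
time_s: 7.6
tool_pos: [0.6076, -0.0244, 0.2542]
tool_rot: [-179.3, -1.1, 20.9]
force: [0.9, 0.6, 0.4]
grip_width: 0.0007
t 7.6 [ 0.6076 -0.0244  0.2542] [-179.3   -1.1   20.9] F [0.9 0.6 0.4] w 0.0007 q [ 43.  22. -54.  91.  18.  75.   8.]
beta 187.59464336859145
target [  0.532  -0.108   0.25  -82.405] shift cm [-10.06   5.16   0.17] turn [-0.025 -0.003  1.803]
45 (np.float64(283.0167559664646), np.float64(138.57743593324903))
60 (np.float64(310.75064966761823), np.float64(141.68301038597858))
75 (np.float64(335.79994749599683), np.float64(148.57807029066734))
37 [ 0.57194552 -0.03084697  0.10446615] [-68. -68. -76. -66. -72. -77. -77. -65. -70. -75. -77. -78. -69. -74.
 -78. -78. -70. -72. -77. -78. -73. -73. -78. -76. -69. -75. -77. -80.
 -70. -77. -74. -79. -68. -75. -76. -78. -71.]
```

View pics/e.png

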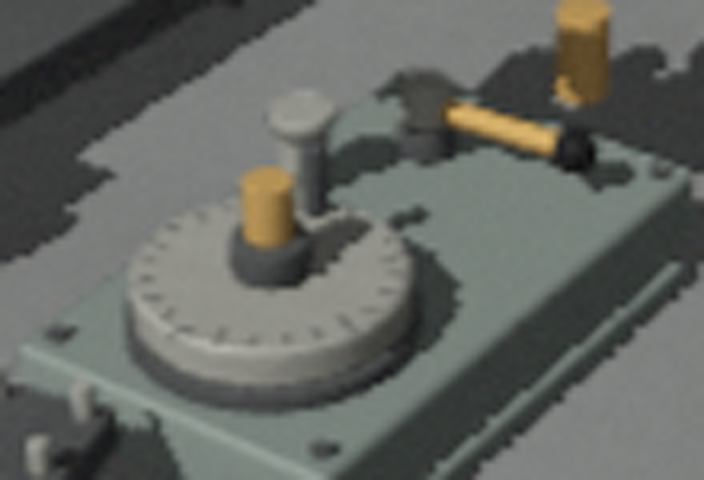

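The peg is at (315,150–210), matching the four-click prediction (311,142). I move to the lever.

```bash
python3 -m creep '[[-3.35,1.72,0,0,0,0,0],[-3.35,1.72,0,0,0,0,0],[-3.35,1.72,0,0,0,0,0],[0,0,0,-0.02,0,0.15,0],[0,0,0,0,0,0.15,0],[0,0,0,0,0,0.15,0],[0,0,0,0,0,0.15,0],[0,0,0,0,0,0.15,0],[0,0,0,0,0,0.15,0],[0,0,0,0,0,0.15,0],[0,0,0,0,0,0.15,0],[0,0,0,0,0,0.15,0],[0,0,0,0,0,0.15,0],[0,0,0,0,0,0.15,0],[0,0,0,0,0,0.15,0]]'
python3 -c "
from h import *
st()
x,y,w=levpose(187.6,.02);to(x,y,.138,w)"
```

```text
time_s: 9.15
tool_pos: [0.5229, -0.1126, 0.2299]
tool_rot: [179.4, 0.6, -81.7]
force: [-0.0, -1.0, 0.1]
grip_width: 0.0003
t 9.15 [ 0.5229 -0.1126  0.2299] [179.4   0.6 -81.7] F [-0.  -1.   0.1] w 0.0003 q [ 48.  11. -42. 102.   7.  70. -78.]
target [  0.532  -0.108   0.138 -82.4  ] shift cm [-0.19 -1.06  9.18] turn [0.011 0.01  0.013]
```

```bash
python3 -m creep '[[-0.2,-1,2.3,0,0,0,0],[0,0,2.3,0,0,0,0],[0,0,2.3,0,0,0,0],[0,0,2.1,0,0,0,0],[0,0,0,0,0,0,0]]'
python3 -c "
from h import *
st()
x,y,w=levpose(187.6,.005);to(x,y,.138,w)
for b in (210,235,254.5): x,y,w=levpose(b,0,half=.015);to(x,y,.138,w)"
```

```text
time_s: 9.65
tool_pos: [0.5302, -0.1076, 0.1313]
tool_rot: [179.0, 0.7, -81.7]
force: [-0.2, -0.1, -0.3]
grip_width: 0.0004
t 9.65 [ 0.5302 -0.1076  0.1313] [179.    0.7 -81.7] F [-0.2 -0.1 -0.3] w 0.0004 q [ 44.  19. -41. 107.  13.  61. -83.]
target [  0.534  -0.123   0.138 -82.4  ] shift cm [ 1.6  -0.14 -0.69] turn [0.018 0.013 0.013]
target [  0.537  -0.156   0.138 -60.   ] shift cm [ 4.9   0.06 -0.73] turn [ 0.015  0.016 -0.378]
target [  0.548  -0.178   0.138 -35.   ] shift cm [ 7.24 -0.74 -0.77] turn [ 0.012  0.019 -0.814]
target [  0.563  -0.191   0.138 -15.5  ] shift cm [ 8.69 -2.01 -0.82] turn [ 0.009  0.022 -1.155]
```

```bash
cat >> h.py <<'E'
def lang():
    s=env.get_obs();p=s["tool_pos"][:2]-PIV;yaw=np.radians(s["tool_rot"][2]);e=np.array([np.cos(yaw),np.sin(yaw)]);n=np.array([np.sin(yaw),-np.cos(yaw)])
    a=p@e+.015;r=p@n
    print("arm rad if touching",round(np.radians(s["tool_rot"][2]+90)+np.arctan2(a,r),3),"tool",round(np.radians(s["tool_rot"][2]+90),3),"radial",round(r*1000,1),"F",round(s["force"][:2]@e,1),"|F|",round(np.linalg.norm(s["force"]),1),"z",s["tool_pos"][2].round(4),"t",s["time_s"])
E
A(){ python3 -c "
from h import *
lang()"; }
python3 -m creep '[[0.8,0,-0.6,0,0,0,0],[0.8,0,0,0,0,0,0]]' >/dev/null; A
python3 -m creep '[[0.4,0,0,0,0,0,0],[0.4,0,0,0,0,0,0]]' >/dev/null; A
python3 -m creep '[[0.78,0.15,0,0,0,-0.14,0]]' >/dev/null; A
python3 -m creep '[[0.78,0.15,0,0,0,-0.14,0]]' >/dev/null; A
```

```text
arm rad if touching -0.073 tool 0.149 radial 55.7 F 0.3 |F| 0.5 z 0.1373 t 9.85
arm rad if touching 0.116 tool 0.147 radial 54.8 F -0.0 |F| 0.9 z 0.1392 t 10.05
arm rad if touching 0.249 tool 0.29 radial 54.2 F -3.0 |F| 3.3 z 0.1397 t 10.15
arm rad if touching 0.387 tool 0.435 radial 54.2 F -2.9 |F| 3.4 z 0.1399 t 10.25
```

```bash
A(){ python3 -c "
from h import *
lang()"; }
python3 -m creep '[[0.8,0.18,0.1,0,0,-0.14,0],[0.8,0.18,0.1,0,0,-0.14,0]]' >/dev/null; A
python3 -m creep '[[0.8,0.18,0,0,0,-0.14,0],[0.8,0.18,0,0,0,-0.14,0]]' >/dev/null; A
python3 -m creep '[[0.6,0.15,0,0,0,-0.1,0]]' >/dev/null; A
python3 -m creep '[[0.4,0.08,0,0,0,-0.07,0]]' >/dev/null; A
python3 -m creep '[[0.4,0.08,0,0,0,-0.07,0]]' >/dev/null; A
```

```text
arm rad if touching 0.675 tool 0.727 radial 54.4 F -2.1 |F| 3.0 z 0.1388 t 10.45
arm rad if touching 0.958 tool 1.018 radial 55.1 F -1.9 |F| 2.1 z 0.1391 t 10.65
arm rad if touching 1.066 tool 1.122 radial 55.7 F -1.5 |F| 1.7 z 0.1391 t 10.75
arm rad if touching 1.136 tool 1.195 radial 55.9 F -1.8 |F| 2.3 z 0.1392 t 10.85
arm rad if touching 1.203 tool 1.267 radial 56.1 F -2.6 |F| 3.0 z 0.1392 t 10.95
```

```bash
A(){ python3 -c "
from h import *
lang()"; }
python3 -m creep '[[0.4,0.05,0,0,0,-0.03,0]]' >/dev/null; A
python3 -m creep '[[0.4,0,0,0,0,0,0]]' >/dev/null; A
python3 -m creep '[[0.4,0,0,0,0,0,0]]' >/dev/null; A
python3 -m creep '[[0.5,0,0,0,0,0,0]]' >/dev/null; A
```

```text
arm rad if touching 1.271 tool 1.298 radial 56.6 F -1.8 |F| 2.1 z 0.1392 t 11.05
arm rad if touching 1.34 tool 1.297 radial 57.2 F -1.8 |F| 1.9 z 0.1392 t 11.15
arm rad if touching 1.402 tool 1.296 radial 57.5 F -11.3 |F| 11.8 z 0.1391 t 11.25
arm rad if touching 1.42 tool 1.295 radial 57.4 F -21.8 |F| 26.9 z 0.1387 t 11.35
```

The hard stop is reached: force rose to 22 N with no further travel. I come clear and verify.

```bash
python3 -m creep '[[-0.8,0,0,0,0,0,0],[-0.8,0,0,0,0,0,0],[-0.8,0,0,0,0,0,0],[0,0,-4,0,0,0,0],[0,0,-4,0,0,0,0],[0,0,-4,0,0,0,0],[-1,4,0,0,0,0,0],[-1,4,0,0,0,0,0],[-1,4,0,0,0,0,0],[-1,4,0,0,0,0,0],[-1,4,0,0,0,0,0],[-1,4,0,0,0,0,0],[0,0,0,0,0,0,0],[0,0,0,0,0,0,0]]'
python3 -c "
from h import *
st()
c=cam('side');t=cam('top')
a=cv2.resize(c['frame'][165:240,225:335],(585,400),interpolation=cv2.INTER_CUBIC)
b=cv2.resize(t['frame'][130:210,240:400],(780,390),interpolation=cv2.INTER_CUBIC)
cv2.imwrite('pics/f.png',b);cv2.imwrite('pics/g.png',np.vstack([cv2.resize(a,(440,300)),cv2.resize(b,(440,220))]))
for k in (45,60,75):
  a=np.radians(-13-k);X=[*(C+.048*np.array([np.cos(a),np.sin(a)])),.115];u,v=pix(t,X);u2,v2=pix(c,X);print(k,((u-240)*2.75,300+(v-130)*2.75),((u2-225)*4,(v2-165)*4))
for th in (1.15,1.3):
  X=[*(PIV-.08*np.array([np.cos(th),np.sin(th)])),.075];u,v=pix(t,X);u2,v2=pix(c,X);print(th,((u-240)*2.75,300+(v-130)*2.75),((u2-225)*4,(v2-165)*4))
for n,q in(('t',t),('s',c)):
  P=cloud(q);f=q['frame'].astype(int);x,y,h=P[...,0],P[...,1],P[...,2]
  m=(f[...,2]-f[...,0]>50)&(h>.06)&(h<.1)&(np.hypot(x-PIV[0],y-PIV[1])<.09)
  if m.sum()>10:
    L=cv2.fitLine(P[m][:,:2].astype(np.float32),cv2.DIST_HUBER,0,.01,.01).ravel();print(n,'arm rad',np.arctan2(abs(L[1]),abs(L[0])),m.sum())
"
```

```text
time_s: 12.75
tool_pos: [0.4233, -0.4119, 0.2719]
tool_rot: [179.5, 1.3, -15.9]
force: [0.9, 0.6, 0.8]
grip_width: 0.0007
t 12.75 [ 0.4233 -0.4119  0.2719] [179.5   1.3 -15.9] F [0.9 0.6 0.8] w 0.0007 q [ 80.  18. -47.  92.  14.  77.  15.]
45 (np.float64(172.00934440793137), np.float64(377.0965395724923)) (np.float64(176.88547247904035), np.float64(86.61089745828065))
60 (np.float64(176.28466340618854), np.float64(386.76181162347643)) (np.float64(194.21915604226137), np.float64(88.5518814912366))
75 (np.float64(177.86479537067962), np.float64(397.2168324282446)) (np.float64(209.874967184998), np.float64(92.86129393166709))
1.15 (np.float64(327.92106905223346), np.float64(407.65304625877036)) (np.float64(357.77689976937495), np.float64(37.955182704519416))
1.3 (np.float64(331.3585124900452), np.float64(398.39749938025244)) (np.float64(348.8741397412816), np.float64(31.357070172424187))
t arm rad 1.3435402 58
s arm rad 1.3327932 51
```

View pics/g.png

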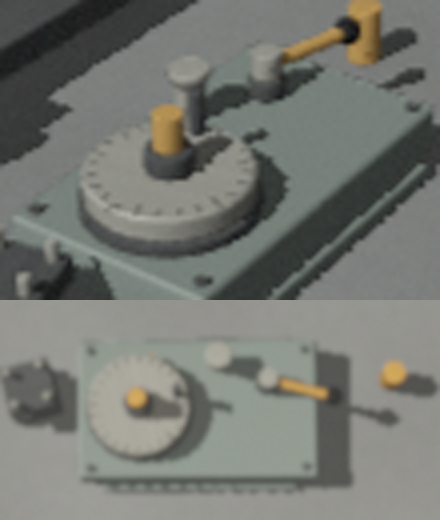

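Side view: peg at (193,90–130), lever ball at (348,30) against 1.3 rad predicted (349,31). Top view: peg at about (178,391), between the 60° and 75° predictions. I check the dial turn numerically before/after.

```bash
python3 -c "
from h import *
import pickle
for nm in ('top','side'):
  A=pickle.load(open(nm+'.pkl','rb'));B=cam(nm)
  for q in (A,B):
    P=cloud(q);x,y,h=P[...,0]-C[0],P[...,1]-C[1],P[...,2];d=np.hypot(x,y)
    for lo in (.09,.107):
      m=(q['z_map']>0)&(d>.036)&(d<.062)&(h>lo)&(h<.122)
      n,l,s,ce=cv2.connectedComponentsWithStats(m.astype(np.uint8));i=1+s[1:,4].argmax();w=P[l==i]
      uv=ce[i];print(nm,lo,s[i,4],w.mean(0).round(4),'ang',np.degrees(np.arctan2(w[:,1].mean()-C[1],w[:,0].mean()-C[0])).round(1),uv.round(1))
  a=cv2.cvtColor(A['frame'],6).astype(int);b=cv2.cvtColor(B['frame'],6).astype(int)
  for g,tag in((a-b,'before'),(b-a,'after')):
    m=(g<-25)&(cv2.circle(np.zeros((400,640),np.uint8),(int(pix(A,[*C,.1])[0]),int(pix(A,[*C,.1])[1])),24,1,-1)>0)
    n,l,s,ce=cv2.connectedComponentsWithStats(m.astype(np.uint8))
    for i in range(1,n):
      if s[i,4]>5: print(nm,tag,s[i].tolist(),ce[i].round(1))
"
```

```text
top 0.09 16 [ 0.6062 -0.0015  0.1086] ang -14.9 [293.9 152. ]
top 0.107 11 [ 0.6075 -0.0014  0.1151] ang -14.5 [293.8 151.2]
top 0.09 16 [ 0.5743 -0.036   0.1104] ang -73.0 [304.4 161.8]
top 0.107 11 [ 0.5747 -0.035   0.1147] ang -72.2 [304.1 161.4]
top before [292, 150, 13, 7, 53] [297.2 153.8]
top after [303, 161, 6, 5, 24] [305.  163.3]
side 0.09 42 [0.6061 0.0027 0.1051] ang -10.0 [256.2 192.3]
side 0.107 19 [0.6066 0.0019 0.1126] ang -10.8 [256.1 189.9]
side 0.09 38 [ 0.5717 -0.0306  0.1047] ang -74.2 [273.3 191.2]
side 0.107 16 [ 0.5727 -0.0308  0.1132] ang -73.1 [273.  188.5]
side before [255, 188, 8, 13, 62] [257.3 194.8]
side after [272, 188, 6, 11, 42] [273.7 193.7]
side after [286, 197, 5, 4, 12] [288.1 198.7]
```

Turn from before to after is 58° in the top view and 63° in the side view, averaging 60°, so exactly four clicks. I hand in.

```bash
python3 -c "
from h import *
print(order.sign_off())"
```

```text
the job is handed in; nothing more can be done
None
```

The dial was pushed clockwise by four clicks. The clamp lever was then pushed to its hard stop, the arm came clear, and I handed the job in at about 13 s of the 54 s allowed. No verdict was reported.

- **Dial:** The push force rose and dropped four times, with humps near 7°, 22°, 37° and 52° and a peak of about 6 N. The finger stopped at about 55°, in free space just past the fourth hump. Comparing pictures from before and after, the peg turned about 58° seen from the top and 62–64° from the side. Four clicks is 60°.
- **Lever:** It moved at about 2–3 N, then rose to about 22 N (27 N in total) at the stop. The camera line fits give 1.34 and 1.33 rad, about 1.3 once the head's own turn of about 0.02 rad is taken off. The contact-based estimate read 1.42 rad. I put that down to my assumed fingertip offset and arm give.
- **Loose parts:** I saw no change to the toolpost, collet or offcut in the last pictures, and the gripper went near nothing else. I did not measure their positions again.

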